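Find the balance point of a hanger bar and mark it with its hook saddle

ROBOT

A 6-joint arm with a two-finger parallel gripper is mounted at the origin on the work surface. World frame = base frame: x ahead of the robot, y to its left, z up, the work surface at z = 0. Lengths are in m, angles in rad, forces in N, time in s.
With the tool pointing down it reaches from about 0.35 to 0.975 m from the base axis. Payload 7.1 kg.
Tool frame: the origin (TCP) lies between the finger pads; the fingertips stand 25 mm ahead of it and the grasp point (between the pads) lies 6 mm ahead of it (manip.tips_ahead is the distance from the TCP to the fingertips, in m); z points along the fingers, y is the line along which they close (so a half turn about z gives the same grasp; the last joint's range is limited). The gripper opens to 88 mm and grips with 3 to 60 N. Pads are 20 mm wide; open, the fingers measure 115 mm over their backs; the gripper's body (75 mm by 178 mm) begins 61 mm behind the grasp point.
Start: joints at [1.229, 0.423, 1.63, -0, 1.089, -0.019], TCP at [0.198, 0.593, 0.248] pointing down, gripper open.
Joint ranges: [-3, 3], [-0.9, 2.11], [0.09, 2.58], [-1.31, 4.45], [0.11, 2.69], [-2.54, 2.54]. Speed limits (rad/s): [2.39, 2.39, 3.01, 3.14, 3.14, 3.14].

INTERFACE

Orientations are given as a 3x3 rotation matrix whose columns are the frame's x, y, z axes.
In Python, from workcell import manip gives the robot as it stands.
- The arm moves only by the tool send_rows, never from a script. Its argument "moves" is a list of rows, each an object with "grip": the finger opening in m, from 0 to 0.0878; "translation": the shift along the tool's x, y, z in m, a list of three; "turn": the turn, a rotation vector about the tool's x, y, z in rad, a list of three. A call has 1 to 20 rows; each row shifts and turns the commanded pose from where the row before left it, along the tool's axes as they then stand; what a row does not reach is not made up. A row lasts 1/12 s, in which the tool goes at most 41.7 mm and 7.16 degrees, less where a joint would pass 70% of its speed; a pose out of reach is approached as far as the arm can. A call is refused whole if a number of a shift passes 0.0417 or a number of a turn 0.125, either way. A call with a gripper value outside its range is refused whole. The fingers move at their own pace and stop on an object; "squeeze" is the grip in N (left out, the last holds). Time passes only in rows, so rows that do not move let the fingers close. It gives the time, the measured TCP pose, the force, the opening and the grip force at its end, in the units of the state.
- manip.sense(): the state, without advancing time (a new reading comes with each control period).
- manip.snapshot(name): name is "scene" or "top" or "wrist"; returns a dict with "color" (480x640x3 uint8, red, green, blue), "vertical_fov" (degrees; the focal length in pixels is half the picture's height over the tangent of half this angle, whatever the lens; pixels are square), "cx", "cy" (the principal point, pixels), "k1" (the pictures are not rectified: a ray, as slopes to the right and down, at radius r is drawn at 1 + k1 r^2 times it, then the intrinsics apply), "eye" and "orientation" of the camera in the world. Camera axes: x right, y up, looking along -z (the intrinsics and any distortion apply to the point x, -y, -z); pixel columns grow to the right and rows downward; lengths in m; the calibration is good to about 2 mm. A picture is of the moment at which its call begins. There is no depth.
- manip.finish_job(): hands the job in; it is judged then, once.
The state is a dict: "time_s": time; "q": joint angles; "joint_velocities": joint speeds; "joint_efforts": joint torques, N m; "eef_pos": TCP position; "orientation": TCP orientation; "ft_force": force on the tool from outside, world axes, zero at the start; "ft_torque": the same for the moment, N m; "finger_gap": finger opening in m; "grasp_force": force on a finger pad.
Only numpy, scipy, OpenCV 4.12 (cv2) and the standard library are available. Lean on these libraries where they do the work, as an engineer would, in place of code of your own. Each camera call takes 0.05 s, during which the arm holds its last target. There are 200 camera calls.

TASK

Lay the wooden hanger bar along the balancing stand, with the knife edge in its groove, and shift it along until it balances level on the knife edge by itself, let go and touching neither rest. Then mark that point: set the blue hook saddle astride the bar straight above the knife edge, and leave the bar balanced level with the saddle on it. Do not shift the other things on the table.

Things in the scene. Friction and masses are not known exactly. Their poses are not given: they have to be found in the camera images.
- knife (a point): Centre of the top of the balancing stand's knife edge, 80 mm above the table; x along the stand, z up. Its blunt red top is 6 mm along x, 14 mm across (y). The blade and column below stay 14 mm across (6 mm along x for 6 mm down, 14 mm for the next 8 mm, then 24 mm).
- stand: Balancing stand fixed to the table, origin under the knife: dark steel base 170 x 80 x 12 mm. Two rubber-topped rests, at 60 mm either side of the knife along x, each 10 mm along x and 44 mm across, tops 53 mm above the table, catch the low end of an unbalanced bar at about 0.12 rad from level.
- bar_mid (a point): Middle (lengthwise, across and half-way up) of the loose hanger bar: wood with brass end caps, 200 mm long (x), 28 wide (y), 26 high (z up). An open-bottomed channel: top web 6 mm, side walls 4 mm, so a groove 20 mm wide and deep runs under it between the caps. With the groove's roof on the knife this point is 7 mm below the knife top.
- bar: The hanger bar; origin at the centre of its underside, same axes. 0.19 to 0.34 kg. Hidden unequal weights in the caps: it balances at some point within 30 mm of its middle, either way. On the knife it stays level by itself only with that point within about 3 mm of the knife's centre; otherwise the heavy end sinks onto a rest. Off centre it rocks longer.
- saddle_grip (a point): Grip point of the loose blue hook saddle that marks the balance point: on the mid-plane of its upright fin (24 mm long in x, 10 thick in y, 36 high), 24 mm above the plate the fin stands on, 44 mm above its feet; z up. With the saddle seated on the level bar above the knife, this point is 34 mm above the knife top.
- saddle: The hook saddle, 30 g; origin between its feet, same axes. Upside-down U, 24 mm long (x), 43 wide (y): two legs 16 mm long, 4 mm thick, 35 mm clear between them to go astride the bar, and a plate 4 mm thick on them (top 20 mm above the feet) that carries the fin.
- spool_white: Bystander: a white thread spool standing upright, 54 mm across, 54 mm high; origin at its underside.
- spool_red: Bystander: a red thread spool standing upright, 54 mm across, 54 mm high; origin at its underside.
- jar: Bystander: an amber glass jar with a steel lid, 60 mm across, 75 mm high; origin at its underside.
- comb: Bystander: a rug beater comb lying flat, dark wood handle, steel teeth, 160 mm long, 18 mm high; origin at its underside.
- shears: Bystander: shears with orange handles lying flat, 180 mm long, 12 mm high; origin at its underside.
Mind the look-alikes: they are no part of the job. Leave any pink or red look-alike of the saddle alone.

How it is judged:
By the outcome, as a careful person would: the job done as asked, in the order asked, and still so for the second after the job is handed in, with the robot touching nothing.
It also fails if it takes over 72 s, if anything falls off the work surface, if the arm or the gripper's body presses on something with over 40 N, if the wrist force passes 120 N, or if a joint passes its speed limit or range.

## Working session

There is one attempt and no reset: what is moved stays moved. The work goes in short steps, Python scripts to look and compute and a tool call to move; the robot and the scene stay as the last step left them, time stands still between calls to the robot, and variables do not carry over. Pictures are saved under pics/ and viewed, at most 10 in all, crops included, and the job is handed in when it is done.

Besides the shell and the picture viewer there is one more tool, called after "Emit:" as a command line: name --argument value ..., lists and objects as JSON in quotes. send_rows: Moves the arm, as the interface text tells. Its arguments: {"type":"object","properties":{"moves":{"type":"array","items":{"type":"object","properties":{"grip":{"type":"number"},"translation":{"type":"array","items":{"type":"number"}},"turn":{"type":"array","items":{"type":"number"}}}}},"squeeze":{"type":"number"}},"required":["moves"]}

```bash
ls; mkdir -p pics; cat > h.py <<'E'
import numpy as np, cv2
from workcell import manip
def snap(n,save=None):
    s=manip.snapshot(n)
    if save: cv2.imwrite('pics/'+save,cv2.cvtColor(s['color'],cv2.COLOR_RGB2BGR))
    return s
def K(s):
    f=240/np.tan(np.radians(s['vertical_fov'])/2)
    return np.array([[f,0,s['cx']],[0,f,s['cy']],[0,0,1.]])
def ray(s,uv):
    p=cv2.undistortPoints(np.array(uv,float).reshape(-1,1,2),K(s),np.array([s['k1'],0,0,0.])).reshape(-1,2)
    d=np.c_[p[:,0],-p[:,1],-np.ones(len(p))]
    return d@np.array(s['orientation']).T
def onz(s,uv,z):
    d=ray(s,uv);e=np.array(s['eye']);return e+d*((z-e[2])/d[:,2])[:,None]
def proj(s,P):
    c=(np.atleast_2d(P)-np.array(s['eye']))@np.array(s['orientation'])
    r=c[:,:2]/-c[:,2:]*[1,-1]
    r=r*(1+s['k1']*(r**2).sum(1,keepdims=True))
    k=K(s);return r*k[0,0]+k[:2,2]
E
python3 - <<'E'
from h import *
a=snap('top','top.png');b=snap('scene','scene.png')
for s in(a,b):print(s['eye'],np.round(s['orientation'],3).tolist(),s['vertical_fov'],s['k1'],s['cx'],s['cy'])
st=manip.sense();print(st['time_s'],np.round(st['orientation'],3),st['finger_gap'])
E
```

```text
pics
[0.47765462 0.02560741 0.95051168] [[-0.024, 0.993, -0.115], [-1.0, -0.026, -0.011], [-0.014, 0.115, 0.993]] 55.390769492148046 -0.03647821449378346 315.4486612613711 235.20512388088247
[0.85600096 0.4679414  0.76755553] [[-0.865, -0.387, 0.319], [0.501, -0.689, 0.523], [0.017, 0.612, 0.791]] 56.07135409049515 -0.032748862330649296 320.65705389412693 244.7536445664667
0.1 [[-0.948  0.317 -0.   ]
 [ 0.317  0.948 -0.001]
 [ 0.    -0.001 -1.   ]] 0.08773537832469906
```

View pics/top.png

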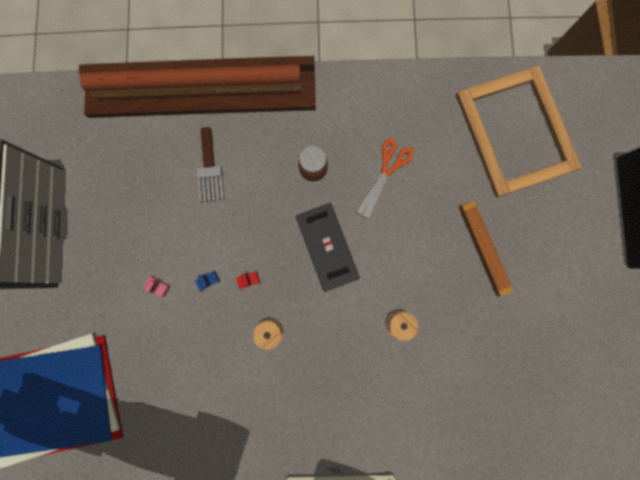

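View pics/scene.png

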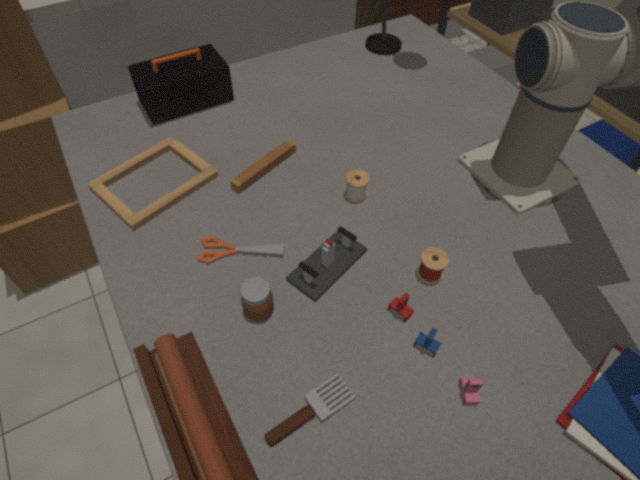

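Top view: the bar runs (468,207)–(505,293), the stand is centred at (327,246) with a red/white knife, and the blue saddle is at (207,281) between the pink and red look-alikes. The scene view shows the saddle upright at (428,342), the knife at (327,246) and the bar at (265,165).

```bash
cat > m.py <<'E'
from h import *
def mask(s,lo,hi,box):
    hsv=cv2.cvtColor(s['color'],cv2.COLOR_RGB2HSV);m=cv2.inRange(hsv,np.array(lo),np.array(hi))
    o=np.zeros_like(m);x0,y0,x1,y1=box;o[y0:y1,x0:x1]=m[y0:y1,x0:x1];return o
def rect(m):
    c=max(cv2.findContours(m,cv2.RETR_EXTERNAL,cv2.CHAIN_APPROX_NONE)[0],key=cv2.contourArea)
    return cv2.boxPoints(cv2.minAreaRect(c)),c
def tri(ss,uvs):
    A=np.zeros((3,3));b=np.zeros(3)
    for s,uv in zip(ss,uvs):
        d=ray(s,[uv])[0];d/=np.linalg.norm(d);M=np.eye(3)-np.outer(d,d);A+=M;b+=M@np.array(s['eye'])
    return np.linalg.solve(A,b)
def describe(s,B,z):
    P=onz(s,B,z)[:,:2];e1=P[1]-P[0];e2=P[2]-P[1]
    L=e1 if np.linalg.norm(e1)>np.linalg.norm(e2) else e2
    print('ctr',P.mean(0).round(4),'len',np.linalg.norm(e1).round(4),np.linalg.norm(e2).round(4),'ang',np.arctan2(L[1],L[0]).round(3))
E
python3 - <<'E'
from m import *
a=snap('top');b=snap('scene')
m=mask(a,(5,100,60),(25,255,255),(440,190,530,310));B,c=rect(m);print(cv2.contourArea(c));describe(a,B,.026)
m=mask(a,(0,0,0),(179,90,75),(285,195,370,300));B,c=rect(m);print(cv2.contourArea(c));describe(a,B,.012)
m=mask(a,(100,120,50),(130,255,255),(180,260,230,300));B,c=rect(m);print(B.tolist());describe(a,B,.02)
m2=mask(b,(100,120,50),(130,255,255),(405,320,450,365));
ka=mask(a,(0,110,90),(10,255,255),(315,230,342,258));kb=mask(b,(0,110,90),(10,255,255),(310,230,345,262))
for s,k,z in((a,ka,.08),(b,kb,.08)):
    p=np.argwhere(k)[:,::-1];print(len(p),p.mean(0),onz(s,[p.mean(0)],z))
def im(s,x0,y0,x1,y1,f): return cv2.resize(s['color'][y0:y1,x0:x1],None,fx=f,fy=f,interpolation=cv2.INTER_CUBIC)
o=np.zeros((600,800,3),np.uint8)
for (r,c,t) in((0,0,im(a,180,260,230,297,8)),(0,400,im(a,290,200,365,260,5)),(300,0,im(b,400,320,450,357,8)),(300,400,im(b,285,228,365,300,4))):
    t=t[:300,:400];o[r:r+t.shape[0],c:c+t.shape[1]]=t
cv2.imwrite('pics/c.png',o[:,:,::-1])
E
```

```text
1465.0
ctr [ 0.5496 -0.3084] len 0.036 0.201 ang -2.796
2934.0
ctr [0.5626 0.0132] len 0.0792 0.1681 ang -2.816
[[194.2000274658203, 278.4000244140625], [212.6000213623047, 269.20001220703125], [218.40000915527344, 280.79998779296875], [200.00001525878906, 290.0]]
ctr [0.5004 0.2609] len 0.0418 0.0267 ang -1.13
21 [327.42857143 243.19047619] [[0.56269362 0.01308645 0.08      ]]
19 [328.57894737 241.52631579] [[0.56131426 0.01385376 0.08      ]]
```

View pics/c.png

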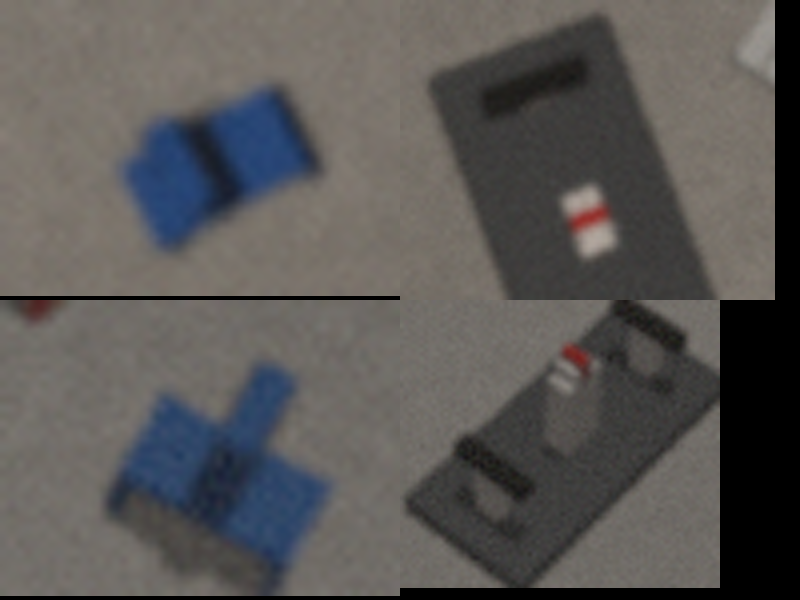

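Knife ≈ (0.562, 0.013) and the stand axis is at 0.326 rad. The bar is centred at (0.550, -0.308), axis 0.346 rad. The saddle is near (0.50, 0.26). First I turn the tool.

Emit:
send_rows --moves '[{"turn": [0, 0, 0.12]}, {"turn": [0, 0, 0.12]}, {"turn": [0, 0, 0.12]}, {"turn": [0, 0, 0.12]}, {"turn": [0, 0, 0.12]}, {"turn": [0, 0, 0.12]}, {"turn": [0, 0, 0.12]}, {"turn": [0, 0, 0.12]}, {"turn": [0, 0, 0.12]}, {"turn": [0, 0, 0.12]}, {"turn": [0, 0, 0.12]}, {"turn": [0, 0, 0.12]}, {"turn": [0, 0, 0.12]}, {"turn": [0, 0, 0.12]}, {"turn": [0, 0, 0.12]}, {"turn": [0, 0, 0.12]}, {"turn": [0, 0, 0.12]}, {"turn": [0, 0, 0.12]}, {"turn": [0, 0, 0.12]}, {"turn": [0, 0, 0.12]}]'

```text
$.moves[0]: bad value
```

```bash
cat > go.py <<'E'
from h import *
def rep(target,yang):
    "shift (tool axes) to TCP target and turn z for tool y at angle yang"
    s=manip.sense();R=np.array(s['orientation']);p=np.array(s['eef_pos'])
    a=np.arctan2(R[1,1],R[0,1]);dz=-(yang-a);dz=(dz+np.pi)%(2*np.pi)-np.pi
    print('t',s['time_s'],'pos',p.round(4),'yang',a.round(4),'turn z',dz.round(4),'tilt',R[:2,2].round(4),
      'shift tool',(R.T@(np.array(target)-p)).round(4),'gap',round(s['finger_gap'],4),'F',np.round(s['ft_force'],2),'T',np.round(s['ft_torque'],4))
E
python3 -c "
from go import *
rep([.5496,-.3084,.2],-1.225)"
```

```text
t 0.2 pos [0.1981 0.5924 0.2472] yang 1.248 turn z 2.473 tilt [-0.0003 -0.0008] shift tool [-0.6191 -0.7428  0.0479] gap 0.088 F [-1.17  0.29  0.94] T [ 0.0229  0.0089 -0.0074]
```

Emit:
send_rows --moves '[{"grip": 0.08, "translation": [0, 0, 0], "turn": [0, 0, 0.12]}, {"grip": 0.08, "translation": [0, 0, 0], "turn": [0, 0, 0.12]}, {"grip": 0.08, "translation": [0, 0, 0], "turn": [0, 0, 0.12]}, {"grip": 0.08, "translation": [0, 0, 0], "turn": [0, 0, 0.12]}, {"grip": 0.08, "translation": [0, 0, 0], "turn": [0, 0, 0.12]}, {"grip": 0.08, "translation": [0, 0, 0], "turn": [0, 0, 0.12]}, {"grip": 0.08, "translation": [0, 0, 0], "turn": [0, 0, 0.12]}, {"grip": 0.08, "translation": [0, 0, 0], "turn": [0, 0, 0.12]}, {"grip": 0.08, "translation": [0, 0, 0], "turn": [0, 0, 0.12]}, {"grip": 0.08, "translation": [0, 0, 0], "turn": [0, 0, 0.12]}, {"grip": 0.08, "translation": [0, 0, 0], "turn": [0, 0, 0.12]}, {"grip": 0.08, "translation": [0, 0, 0], "turn": [0, 0, 0.12]}, {"grip": 0.08, "translation": [0, 0, 0], "turn": [0, 0, 0.12]}, {"grip": 0.08, "translation": [0, 0, 0], "turn": [0, 0, 0.12]}, {"grip": 0.08, "translation": [0, 0, 0], "turn": [0, 0, 0.12]}, {"grip": 0.08, "translation": [0, 0, 0], "turn": [0, 0, 0.12]}, {"grip": 0.08, "translation": [0, 0, 0], "turn": [0, 0, 0.12]}, {"grip": 0.08, "translation": [0, 0, 0], "turn": [0, 0, 0.12]}, {"grip": 0.08, "translation": [0, 0, 0], "turn": [0, 0, 0.12]}, {"grip": 0.08, "translation": [0, 0, 0], "turn": [0, 0, 0.12]}]'

```text
time_s: 1.87
eef_pos: [0.1982, 0.5926, 0.2474]
orientation: [[0.916, 0.401, -0.0], [0.401, -0.916, -0.0], [-0.0, 0.0, -1.0]]
ft_force: [-0.2, 1.2, -1.2]
finger_gap: 0.0801
grasp_force: 0.0
```

```bash
python3 -c "
from go import *
rep([.5496,-.3084,.2],-1.225)"
```

```text
t 1.8667 pos [0.1982 0.5926 0.2474] yang -1.158 turn z 0.067 tilt [-0.0001 -0.0005] shift tool [-0.0396  0.9662  0.0478] gap 0.0801 F [-0.18  1.16 -1.16] T [-0.0426  0.1489 -0.023 ]
```

Emit:
send_rows --moves '[{"grip": 0.08, "translation": [-0.002, 0.04, 0], "turn": [0, 0, 0]}, {"grip": 0.08, "translation": [-0.002, 0.04, 0], "turn": [0, 0, 0]}, {"grip": 0.08, "translation": [-0.002, 0.04, 0], "turn": [0, 0, 0]}, {"grip": 0.08, "translation": [-0.002, 0.04, 0], "turn": [0, 0, 0]}, {"grip": 0.08, "translation": [-0.002, 0.04, 0], "turn": [0, 0, 0]}, {"grip": 0.08, "translation": [-0.002, 0.04, 0], "turn": [0, 0, 0]}, {"grip": 0.08, "translation": [-0.002, 0.04, 0], "turn": [0, 0, 0]}, {"grip": 0.08, "translation": [-0.002, 0.04, 0], "turn": [0, 0, 0]}, {"grip": 0.08, "translation": [-0.002, 0.04, 0], "turn": [0, 0, 0]}, {"grip": 0.08, "translation": [-0.002, 0.04, 0], "turn": [0, 0, 0]}, {"grip": 0.08, "translation": [-0.002, 0.04, 0], "turn": [0, 0, 0]}, {"grip": 0.08, "translation": [-0.002, 0.04, 0], "turn": [0, 0, 0]}, {"grip": 0.08, "translation": [-0.002, 0.04, 0], "turn": [0, 0, 0]}, {"grip": 0.08, "translation": [-0.002, 0.04, 0], "turn": [0, 0, 0]}, {"grip": 0.08, "translation": [-0.002, 0.04, 0], "turn": [0, 0, 0]}, {"grip": 0.08, "translation": [-0.002, 0.04, 0], "turn": [0, 0, 0]}, {"grip": 0.08, "translation": [-0.002, 0.04, 0], "turn": [0, 0, 0]}, {"grip": 0.08, "translation": [-0.002, 0.04, 0], "turn": [0, 0, 0]}, {"grip": 0.08, "translation": [-0.002, 0.04, 0], "turn": [0, 0, 0]}, {"grip": 0.08, "translation": [-0.002, 0.04, 0], "turn": [0, 0, 0]}]'

```text
time_s: 3.53
eef_pos: [0.4872, -0.1566, 0.2477]
orientation: [[0.914, 0.406, 0.0], [0.406, -0.914, 0.0], [0.0, 0.0, -1.0]]
ft_force: [0.9, 0.4, 0.7]
finger_gap: 0.08
grasp_force: 0.0
```

Emit:
send_rows --moves '[{"grip": 0.08, "translation": [0, 0.035, 0.01], "turn": [0, 0, 0]}, {"grip": 0.08, "translation": [0, 0.035, 0.01], "turn": [0, 0, 0]}, {"grip": 0.08, "translation": [0, 0.035, 0.01], "turn": [0, 0, 0]}, {"grip": 0.08, "translation": [0, 0.035, 0.01], "turn": [0, 0, 0]}, {"grip": 0.08, "translation": [0, 0.026, 0.01], "turn": [0, 0, 0]}, {"grip": 0.08, "translation": [0, 0, 0], "turn": [0, 0, 0.067]}, {"grip": 0.08, "translation": [0, 0, 0], "turn": [0, 0, 0]}, {"grip": 0.08, "translation": [0, 0, 0], "turn": [0, 0, 0]}]'

```text
time_s: 4.2
eef_pos: [0.5541, -0.3059, 0.1972]
orientation: [[0.938, 0.346, -0.001], [0.346, -0.938, 0.001], [-0.001, -0.001, -1.0]]
ft_force: [0.0, 0.5, -0.6]
finger_gap: 0.0796
grasp_force: 0.0
```

```bash
python3 - <<'E'
from go import *
from m import *
rep([.5496,-.3084,.028],-1.225)
s=snap('wrist','w1.png')
print(s['eye'],np.round(s['orientation'],2).tolist())
print(proj(s,[[.5496,-.3084,.026],[.5627,.0132,.08]]))
E
```

```text
t 4.2 pos [ 0.5541 -0.3059  0.1972] yang -1.2179 turn z 0.0071 tilt [-0.001   0.0007] shift tool [-0.0049  0.0009  0.1692] gap 0.0796 F [ 0.05  0.49 -0.58] T [ 0.0074  0.161  -0.0222]
[ 0.62183134 -0.28051772  0.33431226] [[0.34, 0.9, 0.25], [-0.94, 0.33, 0.09], [-0.0, -0.27, 0.96]]
[[ 323.68970607  222.01938834]
 [-187.65417523   38.27990514]]
```

View pics/w1.png

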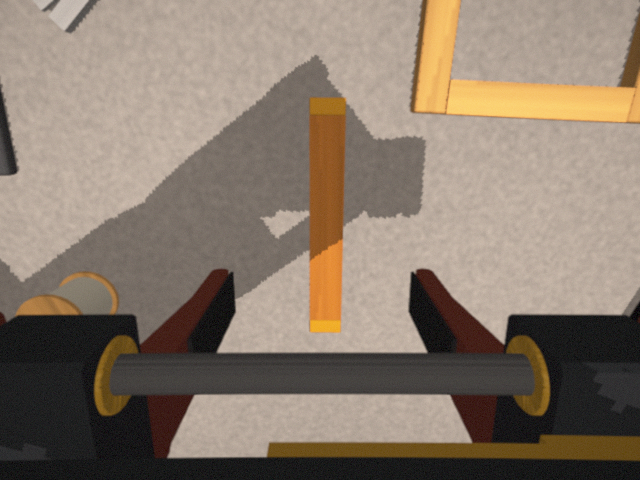

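Wrist view: the bar runs from about (328,98) to (325.5,331), between the open fingers. I'll cast its ends onto z = 0.026.

```bash
python3 - <<'E'
from m import *
from go import *
s=snap('wrist')
P=onz(s,[(310,98),(346,98),(341,331),(310,331)],.026)
print(P.round(4));f=(P[0]+P[1])/2;n=(P[2]+P[3])/2
c=(f+n)/2;a=np.arctan2(*(f-n)[1::-1]);print(c,np.linalg.norm(f-n),a)
rep([c[0],c[1],.029],a-np.pi/2)
# torque baseline: average distinct readings
T=[]
for i in range(12):
    manip.snapshot('wrist');t=manip.sense();T.append(np.r_[t['ft_force'],t['ft_torque']])
print(np.mean(T,0).round(4),np.std(T,0).round(4))
E
```

```text
[[ 0.6371 -0.2647  0.026 ]
 [ 0.6465 -0.2904  0.026 ]
 [ 0.4603 -0.3578  0.026 ]
 [ 0.4507 -0.3316  0.026 ]]
[ 0.54865513 -0.31110168  0.026     ] 0.19807960177277228 0.34579484692275875
t 4.3 pos [ 0.5543 -0.3054  0.1979] yang -1.2169 turn z 0.0081 tilt [-0.0001  0.0001] shift tool [-0.0073  0.0034  0.1689] gap 0.08 F [ 0.41  0.38 -0.42] T [-0.0219  0.1251 -0.0091]
[ 0.0217 -0.0028  0.1149 -0.0365  0.1423  0.0107] [0.334  0.3176 0.4386 0.0132 0.0204 0.026 ]
```

Emit:
send_rows --moves '[{"grip": 0.06, "translation": [-0.0065, 0.003, 0.03], "turn": [0, 0, 0.008]}, {"grip": 0.06, "translation": [0, 0, 0.03], "turn": [0, 0, 0]}, {"grip": 0.06, "translation": [0, 0, 0.03], "turn": [0, 0, 0]}, {"grip": 0.06, "translation": [0, 0, 0.03], "turn": [0, 0, 0]}, {"grip": 0.06, "translation": [0, 0, 0.03], "turn": [0, 0, 0]}, {"grip": 0.06, "translation": [0, 0, 0.018], "turn": [0, 0, 0]}, {"grip": 0.06, "translation": [0, 0, 0], "turn": [0, 0, 0]}, {"grip": 0.06, "translation": [0, 0, 0], "turn": [0, 0, 0]}, {"grip": 0.02, "translation": [0, 0, 0], "turn": [0, 0, 0]}, {"grip": 0.02, "translation": [0, 0, 0], "turn": [0, 0, 0]}, {"grip": 0.02, "translation": [0, 0, 0], "turn": [0, 0, 0]}, {"grip": 0.02, "translation": [0, 0, 0], "turn": [0, 0, 0]}, {"grip": 0.02, "translation": [0, 0, 0], "turn": [0, 0, 0]}, {"grip": 0.02, "translation": [0, 0, 0], "turn": [0, 0, 0]}]' --squeeze 25

```text
time_s: 6.07
eef_pos: [0.5496, -0.3112, 0.0301]
orientation: [[0.941, 0.337, 0.0], [0.337, -0.941, -0.0], [0.0, 0.0, -1.0]]
ft_force: [-0.2, -0.3, 2.3]
finger_gap: 0.0279
grasp_force: 25.0
```

```bash
python3 -c "
from go import *
rep([.55,-.31,.029],-1.225)"
```

```text
t 6.0667 pos [ 0.5496 -0.3112  0.0301] yang -1.2269 turn z -0.0019 tilt [ 0.0005 -0.0003] shift tool [ 0.0008 -0.001   0.0011] gap 0.0279 F [-0.22 -0.28  2.26] T [-0.0338  0.2495  0.0644]
```

Emit:
send_rows --moves '[{"grip": 0.02, "translation": [0, 0, -0.01], "turn": [0, 0, 0]}, {"grip": 0.02, "translation": [0, 0, -0.03], "turn": [0, 0, 0]}, {"grip": 0.02, "translation": [0, 0, -0.04], "turn": [0, 0, 0]}, {"grip": 0.02, "translation": [0, 0, -0.04], "turn": [0, 0, 0]}, {"grip": 0.02, "translation": [0, 0, -0.04], "turn": [0, 0, 0]}, {"grip": 0.02, "translation": [0, 0, 0], "turn": [0, 0, 0]}, {"grip": 0.02, "translation": [0, 0, 0], "turn": [0, 0, 0]}, {"grip": 0.02, "translation": [0, 0, 0], "turn": [0, 0, 0]}, {"grip": 0.02, "translation": [0, 0, 0], "turn": [0, 0, 0]}]'

```text
time_s: 6.82
eef_pos: [0.5482, -0.3104, 0.1879]
orientation: [[0.941, 0.337, -0.003], [0.337, -0.941, 0.002], [-0.002, -0.003, -1.0]]
ft_force: [-0.0, 0.4, -2.7]
finger_gap: 0.0277
grasp_force: 25.0
```

```bash
python3 - <<'E'
from go import *
T=[]
for i in range(16):
    manip.snapshot('wrist');t=manip.sense();T.append(np.r_[t['ft_force'],t['ft_torque']])
T=np.mean(T,0);b=np.array([0.0217,-0.0028,0.1149,-0.0365,0.1423,0.0107]);d=T-b
R=np.array(t['orientation'])
m=-d[2];print(T.round(4),d.round(4))
# torque tau = r x F, F=(0,0,-W): tau=( -ry W, rx W,0)
r=np.array([d[4],-d[3],0]);print('W',m,'offset*W in tool',(R.T@r).round(4),'offset mm for W=2.6',(R.T@r/2.6*1e3).round(1))
rep([.5627,.0132,.18],.326-np.pi/2)
s=snap('top');c=snap('scene')
E
```

```text
[-4.1800e-02  1.4740e-01 -1.9718e+00 -1.4800e-02  1.1790e-01  2.0000e-04] [-0.0635  0.1502 -2.0867  0.0217 -0.0244 -0.0105]
W 2.086744318185164 offset*W in tool [-0.0303  0.0123 -0.    ] offset mm for W=2.6 [-11.7   4.7  -0. ]
t 7.6167 pos [ 0.5495 -0.3112  0.1898] yang -1.227 turn z 0.0178 tilt [ 0.0001 -0.0001] shift tool [ 0.1218 -0.3009  0.0097] gap 0.0278 F [ 0.99 -0.02 -1.94] T [-0.0248  0.1362  0.0202]
```

Emit:
send_rows --moves '[{"grip": 0.02, "translation": [0.01, -0.03, 0], "turn": [0, 0, 0.018]}, {"grip": 0.02, "translation": [0.01, -0.04, 0], "turn": [0, 0, 0]}, {"grip": 0.02, "translation": [0.01, -0.04, 0], "turn": [0, 0, 0]}, {"grip": 0.02, "translation": [0.01, -0.04, 0], "turn": [0, 0, 0]}, {"grip": 0.02, "translation": [0.01, -0.04, 0], "turn": [0, 0, 0]}, {"grip": 0.02, "translation": [0, -0.03, 0], "turn": [0, 0, 0]}, {"grip": 0.02, "translation": [0, -0.015, 0], "turn": [0, 0, 0]}, {"grip": 0.02, "translation": [0, 0, 0], "turn": [0, 0, 0]}, {"grip": 0.02, "translation": [0, 0, 0], "turn": [0, 0, 0]}]'

```text
time_s: 8.47
eef_pos: [0.5214, -0.0724, 0.19]
orientation: [[0.947, 0.322, 0.001], [0.322, -0.947, -0.001], [0.001, 0.001, -1.0]]
ft_force: [1.0, 0.0, -2.5]
finger_gap: 0.0278
grasp_force: 25.0
```

```bash
python3 - <<'E'
from go import *
from m import *
rep([.5627,.0132,.18],.326-np.pi/2)
s=snap('wrist','w2.png')
print(proj(s,[[.5627,.0132,.08]]))
k=mask(s,(0,110,90),(8,255,255),(0,0,640,320))
cs=[c for c in cv2.findContours(k,cv2.RETR_EXTERNAL,cv2.CHAIN_APPROX_NONE)[0] if cv2.contourArea(c)>15]
for c in cs:
    B=cv2.minAreaRect(c);print(B,onz(s,[B[0]],.08))
E
```

```text
t 8.4667 pos [ 0.5214 -0.0724  0.19  ] yang -1.2433 turn z 0.0015 tilt [ 0.0009 -0.0006] shift tool [ 0.0666 -0.0678  0.01  ] gap 0.0278 F [ 0.98  0.03 -2.51] T [-0.038   0.1239  0.0423]
[[213.75658588 134.4602727 ]]
((50.33478927612305, 275.4116516113281), (59.40253448486328, 47.60900115966797), 49.93921661376953) [[0.43609899 0.09474913 0.08      ]]
((214.0, 137.0), (26.0, 10.0), 0.0) [[0.56125978 0.01268014 0.08      ]]
((25.5, 145.5), (33.0, 51.0), 90.0) [[0.51837598 0.12120129 0.08      ]]
```

View pics/w2.png

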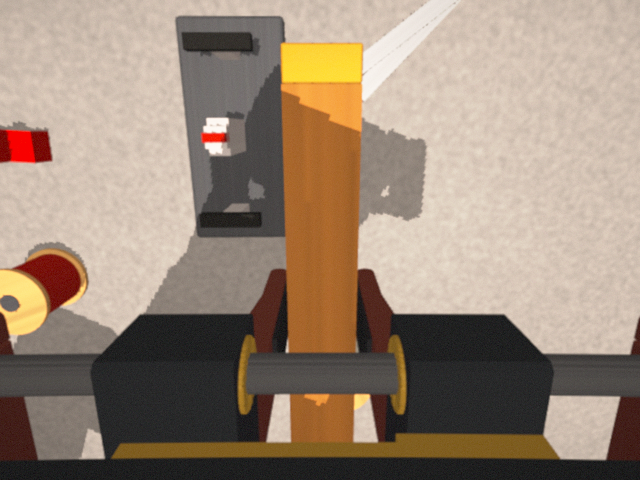

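Wrist view: knife at (214,137), i.e. (0.561, 0.0127), in line with the other views. The bar is held straight along the stand, with its end edge at (322,44).

```bash
python3 - <<'E'
from go import *
from m import *
s=snap('wrist');t=manip.sense();R=np.array(t['orientation']);p=np.array(t['eef_pos'])
print('end in tool',R.T@(onz(s,[(322,44)],.186)[0]-p))
# stand axis from its base edges (left edge pts, right edge)
for q in ([(178,22),(198,234)],[(214,137),(214,137)]):
    P=onz(s,q,.012);print(P[0],np.arctan2(*(P[0]-P[1])[1::-1]))
r=onz(s,[(217.5,33),(231,212.5)],.053);print(r,np.arctan2(*(r[0]-r[1])[1::-1]),np.linalg.norm(r[0]-r[1]),r.mean(0))
x=np.array([np.cos(.326),np.sin(.326)]);k=np.array([.5615,.013])+.0145*x
rep([*k,.105],.326-np.pi/2)
E
```

```text
end in tool [ 0.09830934 -0.00099674  0.00403939]
[0.62489504 0.07338859 0.012     ] 0.3250665038354122
[0.5540441  0.02869469 0.012     ] 0.0
[[ 0.62241339  0.03215325  0.053     ]
 [ 0.51068489 -0.00635845  0.053     ]] 0.3319365475388419 0.11817956330366804 [0.56654914 0.0128974  0.053     ]
t 8.5667 pos [ 0.5218 -0.0736  0.19  ] yang -1.2456 turn z -0.0009 tilt [ 0.0011 -0.0005] shift tool [ 0.0797 -0.0695  0.085 ] gap 0.0276 F [-0.67  0.08 -2.39] T [-0.0061  0.121  -0.0023]
```

Emit:
send_rows --moves '[{"grip": 0.02, "translation": [0.04, -0.035, 0], "turn": [0, 0, 0]}, {"grip": 0.02, "translation": [0.04, -0.034, 0], "turn": [0, 0, 0]}, {"grip": 0.02, "translation": [0, 0, 0.02], "turn": [0, 0, 0]}, {"grip": 0.02, "translation": [0, 0, 0.03], "turn": [0, 0, 0]}, {"grip": 0.02, "translation": [0, 0, 0.02], "turn": [0, 0, 0]}, {"grip": 0.02, "translation": [0, 0, 0], "turn": [0, 0, 0]}, {"grip": 0.02, "translation": [0, 0, 0], "turn": [0, 0, 0]}, {"grip": 0.02, "translation": [0, 0, 0], "turn": [0, 0, 0]}]'

```text
time_s: 9.23
eef_pos: [0.5645, -0.0018, 0.1206]
orientation: [[0.948, 0.319, 0.001], [0.319, -0.948, -0.0], [0.001, 0.001, -1.0]]
ft_force: [0.3, 0.0, -2.6]
finger_gap: 0.0277
grasp_force: 25.0
```

```bash
python3 - <<'E'
from go import *
from m import *
x=np.array([np.cos(.326),np.sin(.326)]);k=np.array([.5615,.013])+.0145*x
for i in range(5):
    rep([*k,.0905],.326-np.pi/2);manip.snapshot('top')
E
```

```text
t 9.2333 pos [ 0.5645 -0.0018  0.1206] yang -1.2464 turn z -0.0017 tilt [ 0.0014 -0.0001] shift tool [ 0.0163 -0.015   0.0301] gap 0.0277 F [ 0.29  0.04 -2.56] T [-0.054   0.0695 -0.0126]
t 9.2833 pos [ 0.5647 -0.0016  0.121 ] yang -1.2463 turn z -0.0015 tilt [ 0.0024 -0.0001] shift tool [ 0.0161 -0.0149  0.0305] gap 0.0278 F [ 0.16 -0.02 -2.37] T [-0.0336  0.0829  0.0007]
t 9.3333 pos [ 0.5647 -0.0014  0.1212] yang -1.246 turn z -0.0012 tilt [ 0.0028 -0.0001] shift tool [ 0.016  -0.0148  0.0307] gap 0.0278 F [ 0.24  0.14 -2.41] T [-0.0658  0.1324 -0.0027]
t 9.3833 pos [ 0.5645 -0.0013  0.1212] yang -1.2458 turn z -0.001 tilt [ 0.0028 -0.0001] shift tool [ 0.0161 -0.0145  0.0307] gap 0.0278 F [-1.11 -0.58 -1.76] T [-0.0485  0.1051  0.018 ]
t 9.4333 pos [ 0.5643 -0.0011  0.121 ] yang -1.2455 turn z -0.0007 tilt [ 0.0024 -0.0001] shift tool [ 0.0162 -0.0143  0.0306] gap 0.0276 F [-0.28 -0.2  -2.28] T [0.0159 0.1248 0.0192]
```

Emit:
send_rows --moves '[{"grip": 0.02, "translation": [0.016, -0.0145, 0], "turn": [0, 0, 0]}, {"grip": 0.02, "translation": [0, 0, 0], "turn": [0, 0, 0]}, {"grip": 0.02, "translation": [0, 0, 0.006], "turn": [0, 0, 0]}, {"grip": 0.02, "translation": [0, 0, 0.006], "turn": [0, 0, 0]}, {"grip": 0.02, "translation": [0, 0, 0.006], "turn": [0, 0, 0]}, {"grip": 0.02, "translation": [0, 0, 0.006], "turn": [0, 0, 0]}, {"grip": 0.02, "translation": [0, 0, 0.002], "turn": [0, 0, 0]}, {"grip": 0.02, "translation": [0, 0, 0], "turn": [0, 0, 0]}, {"grip": 0.02, "translation": [0, 0, 0], "turn": [0, 0, 0]}]'

```text
time_s: 10.23
eef_pos: [0.5737, 0.0179, 0.0933]
orientation: [[0.947, 0.32, -0.001], [0.32, -0.947, -0.0], [-0.001, -0.0, -1.0]]
ft_force: [-0.2, -0.2, -2.4]
finger_gap: 0.0279
grasp_force: 25.0
```

```bash
python3 - <<'E'
from go import *
x=np.array([np.cos(.326),np.sin(.326)]);k=np.array([.5615,.013])+.0145*x
for i in range(4):
    rep([*k,.0905],.326-np.pi/2);manip.snapshot('top')
E
```

```text
t 10.2333 pos [0.5737 0.0179 0.0933] yang -1.2452 turn z -0.0004 tilt [-0.0006 -0.0001] shift tool [0.0013 0.0007 0.0028] gap 0.0279 F [-0.15 -0.15 -2.41] T [-0.0184  0.1094  0.0166]
t 10.2833 pos [0.574  0.018  0.0936] yang -1.2451 turn z -0.0003 tilt [-0.0001 -0.    ] shift tool [0.0011 0.0007 0.0031] gap 0.0277 F [-0.52 -0.07 -2.75] T [-0.0286  0.1243  0.0015]
t 10.3333 pos [0.5741 0.018  0.0938] yang -1.2451 turn z -0.0003 tilt [ 0.0003 -0.    ] shift tool [0.001  0.0007 0.0033] gap 0.0277 F [-0.16  0.   -2.17] T [-0.0352  0.0867 -0.0315]
t 10.3833 pos [0.5742 0.018  0.0939] yang -1.2451 turn z -0.0003 tilt [ 0.0005 -0.    ] shift tool [0.0009 0.0007 0.0034] gap 0.0279 F [-0.5   0.71 -1.27] T [-0.0286  0.1394  0.0448]
```

Emit:
send_rows --moves '[{"grip": 0.02, "translation": [0.001, 0.0005, 0.001], "turn": [0, 0, 0]}, {"grip": 0.02, "translation": [0, 0, 0.001], "turn": [0, 0, 0]}, {"grip": 0.02, "translation": [0, 0, 0.0005], "turn": [0, 0, 0]}, {"grip": 0.02, "translation": [0, 0, 0], "turn": [0, 0, 0]}, {"grip": 0.02, "translation": [0, 0, 0], "turn": [0, 0, 0]}]'

```text
time_s: 10.85
eef_pos: [0.575, 0.018, 0.0911]
orientation: [[0.947, 0.32, -0.0], [0.32, -0.947, 0.0], [-0.0, -0.0, -1.0]]
ft_force: [0.9, 0.8, -1.6]
finger_gap: 0.0279
grasp_force: 25.0
```

```bash
python3 - <<'E'
from go import *
x=np.array([np.cos(.326),np.sin(.326)]);k=np.array([.5615,.013])+.0145*x
for i in range(4):
    rep([*k,.0905],.326-np.pi/2);manip.snapshot('top')
E
```

```text
t 10.85 pos [0.575  0.018  0.0911] yang -1.245 turn z -0.0002 tilt [-0.0001  0.    ] shift tool [0.0001 0.0004 0.0006] gap 0.0279 F [ 0.9   0.77 -1.65] T [-0.0002  0.1426  0.0026]
t 10.9 pos [0.575  0.018  0.0911] yang -1.245 turn z -0.0002 tilt [-0.0001  0.    ] shift tool [0.0001 0.0004 0.0006] gap 0.0279 F [-0.58 -0.13 -1.97] T [-0.0539  0.0748 -0.0377]
t 10.95 pos [0.575  0.018  0.0912] yang -1.245 turn z -0.0002 tilt [-0. -0.] shift tool [0.0001 0.0004 0.0007] gap 0.0278 F [ 0.38 -0.09 -1.55] T [-0.0339  0.0902  0.0406]
t 11.0 pos [0.575  0.018  0.0912] yang -1.245 turn z -0.0002 tilt [-0. -0.] shift tool [0.0001 0.0004 0.0007] gap 0.028 F [ 0.31  0.2  -1.91] T [-0.0255  0.1066 -0.041 ]
```

Emit:
send_rows --moves '[{"grip": 0.02, "translation": [0, 0, 0.001], "turn": [0, 0, 0]}, {"grip": 0.02, "translation": [0, 0, 0], "turn": [0, 0, 0]}, {"grip": 0.02, "translation": [0, 0, 0], "turn": [0, 0, 0]}, {"grip": 0.02, "translation": [0, 0, 0], "turn": [0, 0, 0]}]'

```text
time_s: 11.38
eef_pos: [0.575, 0.018, 0.0901]
orientation: [[0.947, 0.32, -0.0], [0.32, -0.947, 0.0], [-0.0, -0.0, -1.0]]
ft_force: [0.1, -0.1, -2.0]
finger_gap: 0.0275
grasp_force: 25.0
```

```bash
python3 - <<'E'
from go import *
F=[]
for i in range(6):
    manip.snapshot('top');F.append(manip.sense()['ft_force'])
print(np.mean(F,0))
rep([.575,.018,.0905],.326-np.pi/2)
E
```

```text
[ 0.09125555  0.2579912  -2.30600062]
t 11.6833 pos [0.575  0.018  0.0902] yang -1.245 turn z -0.0002 tilt [ 0. -0.] shift tool [-0.     -0.     -0.0003] gap 0.0278 F [ 0.04  0.11 -2.7 ] T [-0.0233  0.091  -0.0428]
```

Emit:
send_rows --moves '[{"grip": 0.02, "translation": [0, 0, 0.001], "turn": [0, 0, 0]}, {"grip": 0.02, "translation": [0, 0, 0], "turn": [0, 0, 0]}, {"grip": 0.02, "translation": [0, 0, 0], "turn": [0, 0, 0]}, {"grip": 0.02, "translation": [0, 0, 0], "turn": [0, 0, 0]}]'

```text
time_s: 12.02
eef_pos: [0.5751, 0.018, 0.09]
orientation: [[0.947, 0.32, 0.0], [0.32, -0.947, -0.0], [0.0, 0.0, -1.0]]
ft_force: [-1.9, -0.4, 6.3]
finger_gap: 0.0275
grasp_force: 25.0
```

```bash
python3 - <<'E'
from go import *
F=[]
for i in range(6):
    manip.snapshot('top');F.append(manip.sense()['ft_force'])
print(np.mean(F,0))
rep([.575,.018,.0905],.326-np.pi/2)
E
```

```text
[-2.69225925  0.05737684  6.58034686]
t 12.3167 pos [0.5751 0.0179 0.09  ] yang -1.245 turn z -0.0002 tilt [ 0.0002 -0.    ] shift tool [-0.0001 -0.0001 -0.0005] gap 0.0278 F [-2.19  0.34  5.91] T [-0.0736  0.6982 -0.0447]
```

Emit:
send_rows --moves '[{"grip": 0.02, "translation": [0, 0, -0.0008], "turn": [0, 0, 0]}, {"grip": 0.02, "translation": [0, 0, 0], "turn": [0, 0, 0]}, {"grip": 0.045, "translation": [0, 0, 0], "turn": [0, 0, 0]}, {"grip": 0.045, "translation": [0, 0, 0], "turn": [0, 0, 0]}, {"grip": 0.045, "translation": [0, 0, 0], "turn": [0, 0, 0]}, {"grip": 0.045, "translation": [0, 0, 0], "turn": [0, 0, 0]}, {"grip": 0.045, "translation": [0, 0, 0], "turn": [0, 0, 0]}, {"grip": 0.045, "translation": [0, 0, 0], "turn": [0, 0, 0]}]'

```text
time_s: 12.98
eef_pos: [0.5751, 0.018, 0.09]
orientation: [[0.947, 0.32, 0.0], [0.32, -0.947, -0.0], [0.0, 0.0, -1.0]]
ft_force: [1.3, 0.9, 0.1]
finger_gap: 0.0451
grasp_force: 0.0
```

```bash
python3 - <<'E'
from go import *
from m import *
s=snap('scene');w=snap('wrist')
print(manip.sense()['finger_gap'],manip.sense()['time_s'])
o=np.zeros((480,800,3),np.uint8)
o[:,:400]=cv2.resize(s['color'][180:324,265:385],(400,480),interpolation=cv2.INTER_CUBIC)
o[:,400:]=w['color'][:,120:520]
cv2.imwrite('pics/d.png',o[:,:,::-1])
E
```

```text
0.04497521654062196 13.0833
```

View pics/d.png

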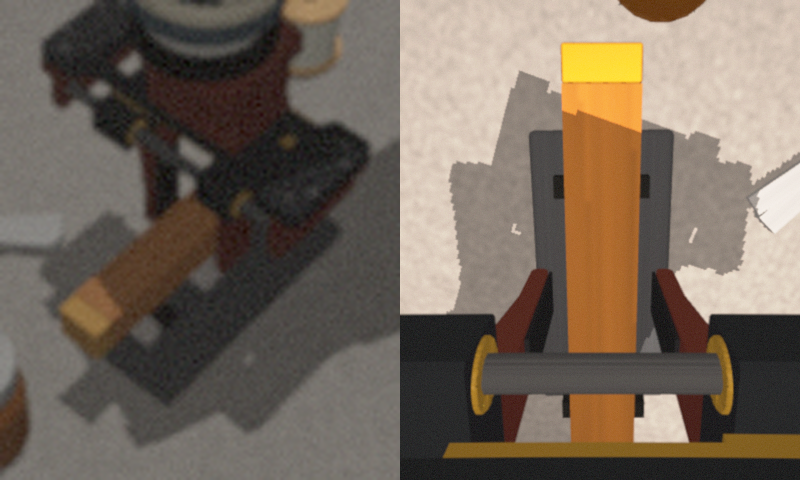

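Wrist part: the bar's far end edge is at row ~43 (it was 44 when held), so it seems to stay level when freed. I'll measure the end's height over time.

Emit:
send_rows --moves '[{"grip": 0.045, "translation": [0, 0, 0], "turn": [0, 0, 0]}, {"grip": 0.045, "translation": [0, 0, 0], "turn": [0, 0, 0]}, {"grip": 0.045, "translation": [0, 0, 0], "turn": [0, 0, 0]}, {"grip": 0.045, "translation": [0, 0, 0], "turn": [0, 0, 0]}, {"grip": 0.045, "translation": [0, 0, 0], "turn": [0, 0, 0]}, {"grip": 0.045, "translation": [0, 0, 0], "turn": [0, 0, 0]}]'

```text
time_s: 13.58
eef_pos: [0.575, 0.018, 0.09]
orientation: [[0.947, 0.32, -0.0], [0.32, -0.947, -0.0], [-0.0, -0.0, -1.0]]
ft_force: [-0.4, -0.3, -0.2]
finger_gap: 0.0449
grasp_force: 0.0
```

```bash
cat > lev.py <<'E'
from m import *
def end(s,v=True):
    "far end of bar in the wrist view: top row, cap left/right, width"
    m=mask(s,(8,140,90),(32,255,255),(200,0,460,260))
    B,c=rect(m);x,y,w,h=cv2.boundingRect(c)
    row=np.where(m[y+12])[0];e=np.mean([np.where(m[:,j])[0][0] for j in range(row[0]+8,row[-1]-8)])
    t=manip.sense();R=np.array(t['orientation']);p=np.array(t['eef_pos'])
    u=(row[0]+row[-1])/2
    # end height from apparent width 28mm: distance along the view axis
    P0=onz(s,[(row[0],y+12),(row[-1]+1,y+12)],.086);wid=np.linalg.norm(P0[0]-P0[1])
    hz=s['eye'][2]-(s['eye'][2]-.086)*.028/wid
    print('t',round(t['time_s'],2),'row',e.round(2),'cols',row[0],row[-1],'wid@.086',wid.round(5),'z by width',round(hz,4),'end tool',(R.T@(onz(s,[(u,e)],.086)[0]-p)).round(4))
E
python3 - <<'E'
from lev import *
for i in range(4): end(snap('wrist'))
E
```

```text
t 13.63 row 33.74 cols 281 362 wid@.086 0.02763 z by width 0.0841 end tool [ 0.1013 -0.0007  0.004 ]
t 13.68 row 33.74 cols 281 362 wid@.086 0.02763 z by width 0.0841 end tool [ 0.1013 -0.0006  0.004 ]
t 13.73 row 33.74 cols 281 362 wid@.086 0.02763 z by width 0.0841 end tool [ 0.1013 -0.0006  0.004 ]
t 13.78 row 33.74 cols 281 362 wid@.086 0.02763 z by width 0.0841 end tool [ 0.1013 -0.0006  0.004 ]
```

```bash
sed -i 's/e=np.mean(/e=np.median(/' lev.py; python3 - <<'E'
from lev import *
s=snap('wrist');end(s)
# predicted row of far end for level / tilted by +-.12 about knife (end ~113-2 mm from knife? use tool)
t=manip.sense();R=np.array(t['orientation']);p=np.array(t['eef_pos'])
k=np.array([-.0145,0,p[2]-.08])
for a in(-.12,-.06,0,.06,.12):
    L=.0985+.0145;q=k+[L*np.cos(a)-.006*np.sin(a),0,-(L*np.sin(a)+.006*np.cos(a))]
    w=q+np.array([[0,-.014,0],[0,.014,0]]);pp=proj(s,(w@R.T)+p);print(a,pp.round(1).tolist())
E
```

```text
t 13.83 row 43.0 cols 282 361 wid@.086 0.02696 z by width 0.0805 end tool [ 0.0985 -0.0007  0.004 ]
-0.12 [[285.3, 50.9], [361.4, 50.8]]
-0.06 [[283.5, 46.5], [363.3, 46.4]]
0 [[281.6, 43.0], [365.4, 42.9]]
0.06 [[279.5, 40.6], [367.7, 40.5]]
0.12 [[277.3, 39.4], [370.1, 39.3]]
```

The bar rests level and stationary (row 43 matches the level prediction, against 51 or 39 if it were on a rest). Now I withdraw and fetch the saddle.

Emit:
send_rows --moves '[{"grip": 0.05, "translation": [0, 0, -0.005], "turn": [0, 0, 0]}, {"grip": 0.05, "translation": [0, 0, -0.015], "turn": [0, 0, 0]}, {"grip": 0.05, "translation": [0, 0, -0.03], "turn": [0, 0, 0]}, {"grip": 0.05, "translation": [0, 0, -0.04], "turn": [0, 0, 0]}, {"grip": 0.05, "translation": [0, 0, -0.03], "turn": [0, 0, 0]}, {"grip": 0.05, "translation": [0, 0, 0], "turn": [0, 0, 0]}]'

```text
time_s: 14.33
eef_pos: [0.5786, 0.018, 0.2167]
orientation: [[0.947, 0.32, 0.011], [0.32, -0.947, 0.0], [0.01, 0.003, -1.0]]
ft_force: [1.0, -1.1, 0.4]
finger_gap: 0.0495
grasp_force: 0.0
```

```bash
python3 - <<'E'
from go import *
rep([.5,.261,.21],-1.13)
E
```

```text
t 14.3333 pos [0.5786 0.018  0.2167] yang -1.245 turn z -0.115 tilt [0.0108 0.0001] shift tool [ 0.0032 -0.2554  0.0059] gap 0.0495 F [ 0.98 -1.12  0.45] T [-0.0921  0.0509  0.0297]
```

Emit:
send_rows --moves '[{"grip": 0.06, "translation": [0, -0.035, 0], "turn": [0, 0, 0]}, {"grip": 0.06, "translation": [0, -0.04, 0], "turn": [0, 0, 0]}, {"grip": 0.06, "translation": [0, -0.04, 0], "turn": [0, 0, 0]}, {"grip": 0.06, "translation": [0, -0.04, 0], "turn": [0, 0, 0]}, {"grip": 0.06, "translation": [0, -0.04, 0], "turn": [0, 0, 0]}, {"grip": 0.06, "translation": [0, -0.04, 0], "turn": [0, 0, 0]}, {"grip": 0.06, "translation": [0, -0.02, 0], "turn": [0, 0, 0]}, {"grip": 0.06, "translation": [0, 0, 0], "turn": [0, 0, -0.115]}, {"grip": 0.06, "translation": [0, 0, 0], "turn": [0, 0, 0]}, {"grip": 0.06, "translation": [0, 0, 0], "turn": [0, 0, 0]}, {"grip": 0.06, "translation": [0, 0, 0], "turn": [0, 0, 0]}]'

```text
time_s: 15.25
eef_pos: [0.4934, 0.259, 0.2098]
orientation: [[0.906, 0.424, -0.0], [0.424, -0.906, -0.0], [-0.0, 0.0, -1.0]]
ft_force: [0.3, -0.2, -0.6]
finger_gap: 0.0602
grasp_force: 0.0
```

```bash
python3 - <<'E'
from go import *
from m import *
rep([.5,.261,.21],-1.13)
s=snap('wrist');c=snap('scene')
print(proj(s,[[.5,.261,.02],[.5,.261,.056]]))
b=mask(s,(100,110,40),(130,255,255),(0,0,640,320));B,cc=rect(b);print(B.tolist())
o=np.zeros((480,800,3),np.uint8)
x,y=map(int,B.mean(0));x0=max(0,min(440,x-100));y0=max(0,min(360,y-60))
o[:240,:400]=cv2.resize(s['color'][y0:y0+120,x0:x0+200],(400,240));print('crop origin',x0,y0,'scale 2')
o[240:,:400]=cv2.resize(c['color'][180:300,265:365],(400,240)) if 0 else 0
o[:,400:]=cv2.resize(c['color'][180:300,265:365],(400,480),interpolation=cv2.INTER_CUBIC)
cv2.imwrite('pics/e.png',o[:,:,::-1])
E
```

```text
t 15.25 pos [0.4934 0.259  0.2098] yang -1.1333 turn z -0.0033 tilt [-0.0003 -0.0003] shift tool [ 0.0068  0.0009 -0.0002] gap 0.0602 F [ 0.33 -0.23 -0.59] T [-0.0078  0.0808  0.0054]
[[323.73031957 203.64354951]
 [323.95668043 212.78138103]]
[[-3.00038488147789e-15, 221.0], [35.0, 221.0], [35.0, 319.0], [0.0, 319.0]]
crop origin 0 210 scale 2
```

View pics/e.png

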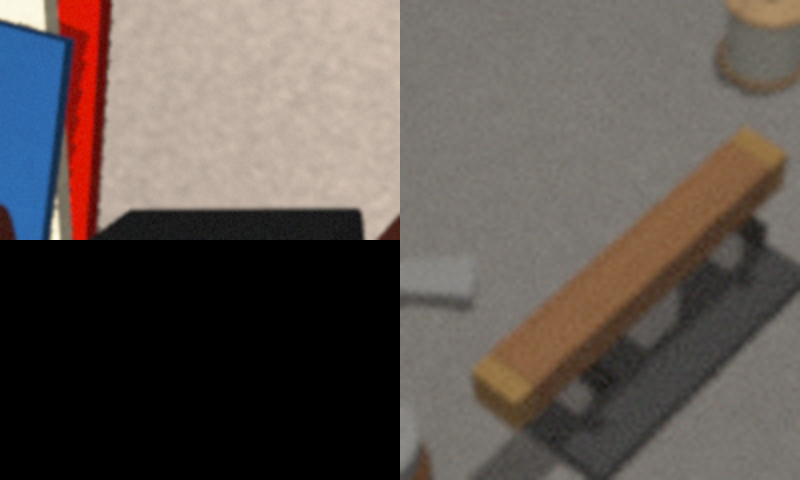

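Scene crop: the bar sits level on the knife, with daylight above both rests. The wrist mask caught the blue book at the left edge, so I'll crop around the saddle near (324,205) instead.

```bash
python3 - <<'E'
from go import *
from m import *
s=snap('wrist')
b=mask(s,(100,110,40),(130,255,255),(240,120,420,300));B,cc=rect(b);print(B.round(1).tolist(),cv2.contourArea(cc))
hsv=cv2.cvtColor(s['color'],cv2.COLOR_RGB2HSV)
cv2.imwrite('pics/f.png',cv2.resize(s['color'][150:270,240:400],(800,600),interpolation=cv2.INTER_CUBIC)[:,:,::-1])
E
```

```text
[[296.70001220703125, 192.0], [344.79998779296875, 190.89999389648438], [345.70001220703125, 230.5], [297.6000061035156, 231.60000610351562]] 1330.0
```

View pics/f.png

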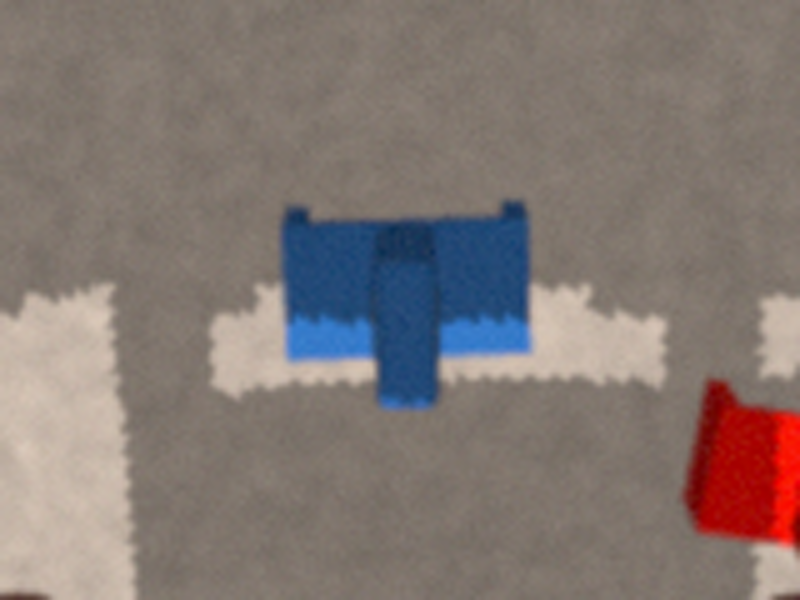

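The saddle's plate has corners at (297,194), (345.4,193), (346,220.4) and (297.4,222). Its fin top runs from (321,201.6) to (321.4,231.4).

```bash
python3 - <<'E'
from go import *
from m import *
s=snap('wrist')
P=onz(s,[(297,194.4),(345.4,193),(346,220.4),(297.4,222)],.02);F=onz(s,[(321,201.6),(321.4,231.4)],.056)
print([np.linalg.norm(P[i]-P[(i+1)%4]).round(4) for i in range(4)],P.mean(0),F.mean(0),np.linalg.norm(F[0]-F[1]))
e=P[1]-P[0]+P[2]-P[3];print('yang',np.arctan2(e[1],e[0]))
c=(P.mean(0)+F.mean(0))/2
rep([c[0],c[1],.05],np.arctan2(e[1],e[0]))
E
```

```text
[np.float64(0.0417), np.float64(0.0243), np.float64(0.0427), np.float64(0.0245)] [0.49625942 0.26116689 0.02      ] [0.4965421  0.26146484 0.056     ] 0.023840378395262006
yang -1.1020501960162097
t 15.45 pos [0.4937 0.2588 0.2099] yang -1.1322 turn z -0.0302 tilt [-0.     -0.0001] shift tool [ 0.0035 -0.0011  0.1599] gap 0.0598 F [-0.64  0.37  0.22] T [-0.0426  0.1226 -0.005 ]
```

Emit:
send_rows --moves '[{"grip": 0.035, "translation": [0.0035, -0.001, 0.02], "turn": [0, 0, -0.03]}, {"grip": 0.035, "translation": [0, 0, 0.03], "turn": [0, 0, 0]}, {"grip": 0.035, "translation": [0, 0, 0.03], "turn": [0, 0, 0]}, {"grip": 0.035, "translation": [0, 0, 0.03], "turn": [0, 0, 0]}, {"grip": 0.035, "translation": [0, 0, 0.03], "turn": [0, 0, 0]}, {"grip": 0.035, "translation": [0, 0, 0.02], "turn": [0, 0, 0]}, {"grip": 0.035, "translation": [0, 0, 0], "turn": [0, 0, 0]}, {"grip": 0.035, "translation": [0, 0, 0], "turn": [0, 0, 0]}, {"grip": 0.0, "translation": [0, 0, 0], "turn": [0, 0, 0]}, {"grip": 0.0, "translation": [0, 0, 0], "turn": [0, 0, 0]}, {"grip": 0.0, "translation": [0, 0, 0], "turn": [0, 0, 0]}, {"grip": 0.0, "translation": [0, 0, 0], "turn": [0, 0, 0]}, {"grip": 0.0, "translation": [0, 0, 0], "turn": [0, 0, 0]}]' --squeeze 12

```text
time_s: 16.53
eef_pos: [0.4966, 0.2621, 0.0508]
orientation: [[0.891, 0.454, 0.001], [0.454, -0.891, 0.001], [0.001, 0.0, -1.0]]
ft_force: [-0.6, -1.2, 4.4]
finger_gap: 0.0093
grasp_force: 12.0
```

```bash
python3 - <<'E'
from go import *
rep([.4963,.2613,.05],-1.102)
E
```

```text
t 16.5333 pos [0.4966 0.2621 0.0508] yang -1.1 turn z 0.002 tilt [0.0012 0.0005] shift tool [-0.0006  0.0006  0.0008] gap 0.0093 F [-0.62 -1.17  4.43] T [-0.15    0.1358 -0.0278]
```

Emit:
send_rows --moves '[{"grip": 0.0, "translation": [0, 0, -0.02], "turn": [0, 0, 0]}, {"grip": 0.0, "translation": [0, 0, -0.04], "turn": [0, 0, 0]}, {"grip": 0.0, "translation": [0, 0, -0.04], "turn": [0, 0, 0]}, {"grip": 0.0, "translation": [0, 0, -0.03], "turn": [0, 0, 0]}, {"grip": 0.0, "translation": [0, 0, 0], "turn": [0, 0, 0.075]}, {"grip": 0.0, "translation": [0, 0, 0], "turn": [0, 0, 0.07]}, {"grip": 0.0, "translation": [0, 0, 0], "turn": [0, 0, 0]}, {"grip": 0.0, "translation": [0, 0, 0], "turn": [0, 0, 0]}]'

```text
time_s: 17.2
eef_pos: [0.4959, 0.2619, 0.1801]
orientation: [[0.947, 0.322, 0.0], [0.322, -0.947, 0.0], [0.0, -0.0, -1.0]]
ft_force: [-1.1, -0.2, -0.7]
finger_gap: 0.0102
grasp_force: 12.0
```

```bash
python3 - <<'E'
from go import *
rep([.5613,.0132,.18],-1.2448)
E
```

```text
t 17.2 pos [0.4959 0.2619 0.1801] yang -1.2429 turn z 0.0019 tilt [0.0001 0.    ] shift tool [-1.820e-02  2.565e-01  1.000e-04] gap 0.0102 F [-1.1  -0.19 -0.7 ] T [-0.0487  0.1411  0.0231]
```

Emit:
send_rows --moves '[{"grip": 0.0, "translation": [-0.004, 0.03, 0], "turn": [0, 0, 0.002]}, {"grip": 0.0, "translation": [-0.004, 0.04, 0], "turn": [0, 0, 0]}, {"grip": 0.0, "translation": [-0.004, 0.04, 0], "turn": [0, 0, 0]}, {"grip": 0.0, "translation": [-0.004, 0.04, 0], "turn": [0, 0, 0]}, {"grip": 0.0, "translation": [-0.002, 0.04, 0], "turn": [0, 0, 0]}, {"grip": 0.0, "translation": [0, 0.04, 0], "turn": [0, 0, 0]}, {"grip": 0.0, "translation": [0, 0.0265, 0], "turn": [0, 0, 0]}, {"grip": 0.0, "translation": [0, 0, 0], "turn": [0, 0, 0]}, {"grip": 0.0, "translation": [0, 0, 0], "turn": [0, 0, 0]}, {"grip": 0.0, "translation": [0, 0, 0], "turn": [0, 0, 0]}, {"grip": 0.0, "translation": [0, 0, 0], "turn": [0, 0, 0]}]'

```text
time_s: 18.12
eef_pos: [0.5601, 0.0141, 0.1796]
orientation: [[0.947, 0.32, -0.001], [0.32, -0.947, 0.0], [-0.001, -0.001, -1.0]]
ft_force: [-0.6, -0.0, -1.4]
finger_gap: 0.0101
grasp_force: 12.0
```

```bash
python3 - <<'E'
from go import *
from lev import *
for i in range(4):
    rep([.5613,.0132,.131],-1.2448);s=snap('wrist')
cv2.imwrite('pics/g.png',s['color'][:,:,::-1])
E
```

```text
t 18.1167 pos [0.5601 0.0141 0.1796] yang -1.2452 turn z -0.0004 tilt [-0.0011  0.0002] shift tool [0.0009 0.0013 0.0486] gap 0.0101 F [-0.6  -0.01 -1.36] T [-0.0007  0.1553 -0.0413]
t 18.1667 pos [0.5602 0.0143 0.1797] yang -1.2449 turn z -0.0001 tilt [-0.0009  0.0001] shift tool [0.0007 0.0014 0.0487] gap 0.0101 F [0.09 1.23 0.19] T [-0.0718  0.1469 -0.0557]
t 18.2167 pos [0.5603 0.0143 0.1798] yang -1.2449 turn z -0.0001 tilt [-0.0006  0.0001] shift tool [0.0006 0.0014 0.0488] gap 0.0101 F [ 0.04  0.83 -1.56] T [-0.0368  0.1706  0.0362]
t 18.2667 pos [0.5604 0.0142 0.1799] yang -1.245 turn z -0.0002 tilt [-0.0003  0.0001] shift tool [0.0005 0.0013 0.0489] gap 0.0099 F [-0.61  0.8  -0.46] T [-0.0016  0.1334 -0.0233]
```

View pics/g.png

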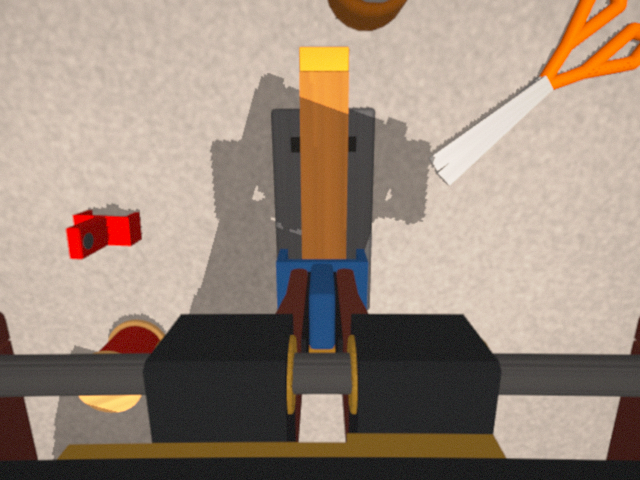

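Wrist view: the saddle is held above the bar. The plate's far edge is at (277–367, 261), the bar spans columns 302–347 there, and the rest shows at row 144. Checking the offsets.

```bash
python3 - <<'E'
from go import *
from lev import *
s=snap('wrist');t=manip.sense();R=np.array(t['orientation']);p=np.array(t['eef_pos'])
f=lambda uv,z:(R.T@(onz(s,[uv],z)[0]-p)).round(4)
print('bar near',f((324.5,240),.086),'bar end',f((324.5,47),.086),'plate far edge L,R',f((277,261),p[2]-.0308),f((367,261),p[2]-.0308),'rest',f((323.5,144),.053))
m=mask(s,(100,110,40),(130,255,255),(260,240,390,320));ys,xs=np.where(m);print(xs.min(),xs.max(),ys.min())
T=manip.sense();print(p)
E
```

```text
bar near [0.0027 0.0009 0.094 ] bar end [0.1133 0.0007 0.094 ] plate far edge L,R [ 0.0115 -0.0216  0.0308] [0.0115 0.0202 0.0308] rest [0.06   0.0004 0.127 ]
276 367 249
[0.56059875 0.01395102 0.18002545]
```

Emit:
send_rows --moves '[{"grip": 0.0, "translation": [0.0005, 0.0013, 0.01], "turn": [0, 0, 0]}, {"grip": 0.0, "translation": [0, 0, 0.015], "turn": [0, 0, 0]}, {"grip": 0.0, "translation": [0, 0, 0.015], "turn": [0, 0, 0]}, {"grip": 0.0, "translation": [0, 0, 0.008], "turn": [0, 0, 0]}, {"grip": 0.0, "translation": [0, 0, 0.004], "turn": [0, 0, 0]}, {"grip": 0.0, "translation": [0, 0, 0.003], "turn": [0, 0, 0]}, {"grip": 0.0, "translation": [0, 0, 0.002], "turn": [0, 0, 0]}, {"grip": 0.0, "translation": [0, 0, 0], "turn": [0, 0, 0]}, {"grip": 0.0, "translation": [0, 0, 0], "turn": [0, 0, 0]}, {"grip": 0.0, "translation": [0, 0, 0], "turn": [0, 0, 0]}]'

```text
time_s: 19.2
eef_pos: [0.562, 0.012, 0.1235]
orientation: [[0.948, 0.318, 0.001], [0.318, -0.948, -0.0], [0.001, 0.0, -1.0]]
ft_force: [0.3, 0.7, -0.8]
finger_gap: 0.01
grasp_force: 12.0
```

```bash
python3 - <<'E'
from go import *
from lev import *
for i in range(4):
    rep([.5613,.0132,.1208],-1.2448);s=snap('wrist')
end(s)
E
```

```text
t 19.2 pos [0.562  0.012  0.1235] yang -1.2471 turn z -0.0023 tilt [ 0.001 -0.   ] shift tool [-0.0003 -0.0014  0.0027] gap 0.01 F [ 0.3   0.69 -0.75] T [-0.0404  0.1222 -0.0142]
t 19.25 pos [0.562  0.012  0.1235] yang -1.247 turn z -0.0022 tilt [0.0009 0.    ] shift tool [-0.0003 -0.0014  0.0027] gap 0.0101 F [-0.48  0.75 -0.58] T [-0.0011  0.1416 -0.0391]
t 19.3 pos [0.562  0.012  0.1235] yang -1.247 turn z -0.0022 tilt [ 0.0009 -0.    ] shift tool [-0.0002 -0.0014  0.0027] gap 0.0101 F [0.24 0.34 0.61] T [-0.0021  0.1315  0.0203]
t 19.35 pos [0.5619 0.012  0.1234] yang -1.247 turn z -0.0022 tilt [ 0.0007 -0.    ] shift tool [-0.0002 -0.0013  0.0026] gap 0.0101 F [ 0.22 -0.37  0.04] T [-0.0719  0.1801 -0.01  ]
t 19.4 row 21.0 cols 284 350 wid@.086 0.02751 z by width 0.0829 end tool [ 0.1129 -0.0025  0.0374]
```

```bash
python3 - <<'E'
from go import *
from lev import *
s=snap('wrist');t=manip.sense();R=np.array(t['orientation']);p=np.array(t['eef_pos'])
f=lambda uv,z:(R.T@(onz(s,[uv],z)[0]-p)).round(4)
m=mask(s,(8,140,90),(32,255,255),(200,0,460,300))
for r in (60,120,180,220,235):
    x=np.where(m[r])[0]; print(r,x[0],x[-1],f(((x[0]+x[-1])/2,r),.086))
b=mask(s,(100,110,40),(130,255,255),(250,180,400,330))
for r in range(225,300,8):
    x=np.where(b[r])[0]; print(r,(x[0],x[-1],f(((x[0]+x[-1])/2,r),p[2]-.0308)) if len(x) else '')
E
```

```text
60 285 350 [ 0.0984 -0.0023  0.0373]
120 287 350 [ 0.0744 -0.002   0.0372]
180 288 348 [ 0.0483 -0.0023  0.0372]
220 289 348 [ 0.0296 -0.0021  0.0372]
235 289 348 [ 0.0223 -0.0021  0.0372]
225 
233 
241 
249 (np.int64(281), np.int64(363), array([ 0.0174, -0.0005,  0.0308]))
257 (np.int64(277), np.int64(366), array([ 0.0135, -0.0007,  0.0308]))
265 (np.int64(276), np.int64(367), array([ 0.0096, -0.0007,  0.0308]))
273 (np.int64(276), np.int64(367), array([ 0.0056, -0.0007,  0.0308]))
281 (np.int64(276), np.int64(367), array([ 0.0015, -0.0007,  0.0308]))
289 (np.int64(277), np.int64(366), array([-0.0025, -0.0007,  0.0308]))
297 (np.int64(277), np.int64(366), array([-0.0067, -0.0007,  0.0308]))
```

Emit:
send_rows --moves '[{"grip": 0.0, "translation": [0, -0.0014, 0], "turn": [0, 0, 0]}, {"grip": 0.0, "translation": [0, 0, 0.001], "turn": [0, 0, 0]}, {"grip": 0.0, "translation": [0, 0, 0.001], "turn": [0, 0, 0]}, {"grip": 0.0, "translation": [0, 0, 0], "turn": [0, 0, 0]}, {"grip": 0.0, "translation": [0, 0, 0], "turn": [0, 0, 0]}, {"grip": 0.0, "translation": [0, 0, 0], "turn": [0, 0, 0]}]'

```text
time_s: 19.95
eef_pos: [0.5612, 0.0133, 0.1209]
orientation: [[0.948, 0.318, -0.0], [0.318, -0.948, -0.0], [-0.0, -0.0, -1.0]]
ft_force: [0.6, -0.5, -0.9]
finger_gap: 0.01
grasp_force: 12.0
```

```bash
python3 - <<'E'
from go import *
from lev import *
F=[]
for i in range(6):
    s=snap('wrist');F.append(manip.sense()['ft_force'])
print(np.mean(F,0));rep([.5613,.0132,.1208],-1.2448)
end(s)
E
```

```text
[-0.01732078 -0.32819331 -0.37760787]
t 20.25 pos [0.5612 0.0133 0.121 ] yang -1.247 turn z -0.0022 tilt [ 0. -0.] shift tool [0.0001 0.0001 0.0002] gap 0.0101 F [-0.98  0.47 -0.27] T [-0.0371  0.1128 -0.0616]
t 20.25 row 19.0 cols 288 354 wid@.086 0.02708 z by width 0.0801 end tool [ 0.1129 -0.0009  0.035 ]
```

Emit:
send_rows --moves '[{"grip": 0.0, "translation": [0, 0, 0.0004], "turn": [0, 0, 0]}, {"grip": 0.0, "translation": [0, 0, 0], "turn": [0, 0, 0]}, {"grip": 0.0, "translation": [0, 0, 0], "turn": [0, 0, 0]}, {"grip": 0.03, "translation": [0, 0, 0], "turn": [0, 0, 0]}, {"grip": 0.03, "translation": [0, 0, 0], "turn": [0, 0, 0]}, {"grip": 0.03, "translation": [0, 0, 0], "turn": [0, 0, 0]}, {"grip": 0.03, "translation": [0, 0, 0], "turn": [0, 0, 0]}, {"grip": 0.03, "translation": [0, 0, 0], "turn": [0, 0, 0]}, {"grip": 0.03, "translation": [0, 0, 0], "turn": [0, 0, 0]}]'

```text
time_s: 21.0
eef_pos: [0.5612, 0.0133, 0.1205]
orientation: [[0.948, 0.318, -0.0], [0.318, -0.948, -0.0], [-0.0, -0.0, -1.0]]
ft_force: [0.4, 0.1, -0.2]
finger_gap: 0.03
grasp_force: 0.0
```

```bash
python3 - <<'E'
from go import *
from lev import *
for i in range(5):
    s=snap('wrist');end(s)
rep([.5613,.0132,.1208],-1.2448)
E
```

```text
t 21.05 row 18.0 cols 288 355 wid@.086 0.02739 z by width 0.0822 end tool [ 0.1132 -0.0006  0.0345]
t 21.1 row 19.0 cols 287 354 wid@.086 0.02741 z by width 0.0823 end tool [ 0.1129 -0.001   0.0346]
t 21.15 row 19.0 cols 288 354 wid@.086 0.02701 z by width 0.0797 end tool [ 0.1128 -0.0009  0.0346]
t 21.2 row 19.0 cols 288 354 wid@.086 0.02701 z by width 0.0797 end tool [ 0.1129 -0.0008  0.0346]
t 21.25 row 19.0 cols 288 354 wid@.086 0.02702 z by width 0.0797 end tool [ 0.1129 -0.0008  0.0346]
t 21.25 pos [0.5612 0.0133 0.1206] yang -1.247 turn z -0.0022 tilt [-0.0001 -0.    ] shift tool [ 0.0001  0.0002 -0.0002] gap 0.0301 F [ 0.05 -0.09 -0.3 ] T [-0.027   0.1009  0.0112]
```

Still level. Now I withdraw straight up and look.

Emit:
send_rows --moves '[{"grip": 0.03, "translation": [0, 0, -0.005], "turn": [0, 0, 0]}, {"grip": 0.03, "translation": [0, 0, -0.015], "turn": [0, 0, 0]}, {"grip": 0.03, "translation": [0, 0, -0.03], "turn": [0, 0, 0]}, {"grip": 0.03, "translation": [0, 0, -0.03], "turn": [0, 0, 0]}, {"grip": 0.03, "translation": [0, 0, -0.02], "turn": [0, 0, 0]}, {"grip": 0.05, "translation": [-0.04, 0, 0], "turn": [0, 0, 0]}, {"grip": 0.05, "translation": [-0.04, 0, 0], "turn": [0, 0, 0]}, {"grip": 0.05, "translation": [0, 0, 0], "turn": [0, 0, 0]}, {"grip": 0.05, "translation": [0, 0, 0], "turn": [0, 0, 0]}, {"grip": 0.05, "translation": [0, 0, 0], "turn": [0, 0, 0]}, {"grip": 0.05, "translation": [0, 0, 0], "turn": [0, 0, 0]}]'

```text
time_s: 22.17
eef_pos: [0.4868, -0.012, 0.2211]
orientation: [[0.948, 0.318, 0.002], [0.318, -0.948, -0.0], [0.002, 0.001, -1.0]]
ft_force: [-0.1, -0.5, 0.2]
finger_gap: 0.0501
grasp_force: 0.0
```

```bash
python3 - <<'E'
from go import *
from lev import *
w=snap('wrist');s=snap('scene')
o=np.zeros((480,800,3),np.uint8)
o[:,:400]=cv2.resize(s['color'][170:302,260:370],(400,480),interpolation=cv2.INTER_CUBIC)
o[:,400:]=w['color'][:,120:520]
cv2.imwrite('pics/z.png',o[:,:,::-1]);rep([.5613,.0132,.1208],-1.2448)
E
```

```text
t 22.2667 pos [ 0.4865 -0.0119  0.2207] yang -1.2466 turn z -0.0018 tilt [ 0.0007 -0.    ] shift tool [ 0.0788 -0.      0.0999] gap 0.0501 F [ 0.35 -0.07  0.1 ] T [-0.0187  0.1154 -0.0406]
```

View pics/z.png

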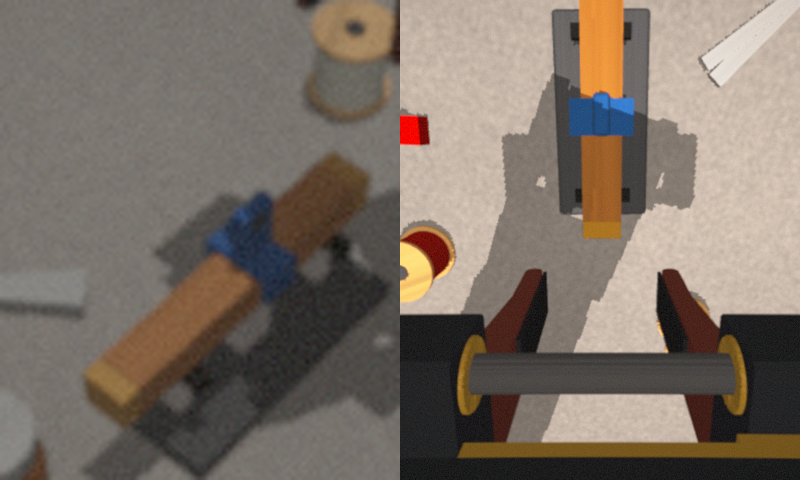

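The saddle sits astride the level bar. In the wrist crop, the plate spans rows 98–136 and the rests are at rows 31 and 195. One numeric check of how it lines up with the knife.

```bash
python3 - <<'E'
from go import *
from lev import *
s=snap('wrist');t=manip.sense();R=np.array(t['orientation']);p=np.array(t['eef_pos'])
f=lambda uv,z:(R.T@(onz(s,[uv],z)[0]-p)).round(4)
print('rests',f((721-1,31),.053),f((721-1,195),.053),'plate',f((721,98),.09),f((721,136),.09),'low end',f((721,237),.086))
s2=snap('scene');a,b=[cv2.cvtColor(x['color'][170:302,260:370],cv2.COLOR_RGB2GRAY).astype(int) for x in (s2,s)][:1]*2
E
```

```text
rests [0.1336 0.2787 0.1676] [0.0175 0.3117 0.1676] plate [0.0873 0.2567 0.1306] [0.0636 0.2635 0.1306] low end [-0.0071  0.2869  0.1346]
```

```bash
python3 - <<'E'
from go import *
s=snap('wrist');t=manip.sense();R=np.array(t['orientation']);p=np.array(t['eef_pos'])
f=lambda uv,z:(R.T@(onz(s,[uv],z)[0]-p)).round(4)
print('rests',f((321,31),.053),f((322,195),.053),'plate',f((321,98),.09),f((321,136),.09),'low end',f((322,237),.086))
E
```

```text
rests [ 0.1369 -0.001   0.1674] [ 0.0185 -0.0004  0.1674] plate [ 0.0895 -0.001   0.1304] [ 0.0653 -0.0011  0.1304] low end [-0.007  -0.0004  0.1344]
```

```bash
python3 -c "
from workcell import manip
print(manip.finish_job())"
```

```text
the job is handed in; nothing more can be done
None
```

The job is handed in: the bar was balanced level on the knife edge, touching neither rest. The blue saddle sits astride it within about 1 mm of straight above the knife, and it took about 22 s of the 72 s allowed.

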